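# Unhook the cutlery caddy from the dish rack

## Task

Free the cutlery caddy from the dish rack: its back hook is caught behind the rack's upper rail wire, so lift it gently, tip its front up to work the hook down and out from between the two wires, without forcing it against the wires, and take it away. Then stand it upright in the middle of the cork mat, keeping hold of it until it rests there, and let go. Leave the mug, the jar and the soap bottle where they are.

Things in the scene. Friction and masses are not known exactly. Their poses are not given: they have to be found in the camera images.
- caddy: White plastic cutlery caddy, an open box 100 mm (x) x 120 (y) x 90 high, 0.25 to 0.49 kg, with a handle over its middle and a rigid hook on its back. Origin at the centre of its underside, z up; its back is its own -x side and faces the rail and roughly the robot. At the start it stands on the rack's tray
- caddy_grip (a point): Middle of the caddy's handle, a bar 14 mm (x) x 60 (y) x 26 high, 138 mm above the caddy's underside (z = 125 to 151). Below it is open down to the box rim at z = 90, but for two stems 8 mm thick at y = +-24
- caddy_hook (a point): Top of the steel hook, at (-105.5, 0, 91) mm in the caddy's frame. The hook is 40 mm wide (y): a level arm from the back wall (x = -50) to x = -108, underside z = 74, top z = 78, then a leg up at its end, x = -108 to -103, to z = 91. The pocket between wall and leg, 53 mm, is open at the top; the rack's upper wire sits in it
- rack: Fixed steel dish rack, origin at the centre of the underside of its tray, 240 mm (x) x 340 (y) x 12 thick. The caddy starts on the tray near (50, -50, 12) mm in this frame, turned by under 0.03 rad. The rail is part of the rack. Three fixed saucers 120 mm across stand at y = 75 to 140. Pressing the caddy on the wires with over 10 N is forcing it
- rail_mark (a point): Nominal centre of the upper (lip) wire, at (-26.5, -50, 100.3) mm in the rack's frame. The real wire is up to 20 mm off in x and 2 mm in height, differently each time and not measured: find it by feel. It is firmly clamped. From the start, the hook's arm meets it from below after 4 to 8.5 mm of lift; the leg meets it after 1 to 44 mm of drawing the caddy to its +x
- keeper_mark (a point): Nominal centre of the lower (keeper) wire, which runs under the hook's arm; always 7.5 mm to the rack's -x and 21.5 mm below the lip wire, it shifts with it. Both wires are round, 8 mm thick, along y from -142 to 42 mm in the rack's frame, between uprights 110 mm high that stop the hook going out sideways
- rail_gap (a point): Nominal middle of the gap between the wires. The hook cannot pass it upright. With the caddy turned 25 degrees about y (bottom front up and out, handle leaning to the rail) the leg has 1.4 mm to spare each side and comes out along its own length, down and to the caddy's +x, by about 18 mm; the tilted caddy's lower back edge then just clears the tray
- mat: Fixed cork mat 220 x 220 mm, 8 mm thick, flat on the counter. Origin at the centre of its underside; nothing stands on it
- mug: White mug, 76 mm across, 85 high, on the counter, to be left alone. Origin at the centre of its underside
- jar: Glass jar with a steel lid, 70 mm across, 100 high, to be left alone. Origin at the centre of its underside
- soap: Clear soap bottle, 56 mm across, 170 high, to be left alone. Origin at the centre of its underside
Things that resemble listed ones, but are neither listed nor needed, are in the scene too. Of the things like the caddy, leave any that is blue or green; of the rest the larger one is meant.

How it is judged:
By the outcome, as a careful person would: the job done as asked, in the order asked, and still so for the second after the job is handed in, with the robot touching nothing.
It also fails if it takes over 72 s, if anything falls off the work surface, if the arm or the gripper's body presses on something with over 40 N, if the wrist force passes 120 N, or if a joint passes its speed limit or range.

## Robot

A 7-joint arm with a two-finger parallel gripper is mounted at the origin on the work surface. World frame = base frame: x ahead of the robot, y to its left, z up, the work surface at z = 0. Lengths are in m, angles in rad, forces in N, time in s.
With the tool pointing down it reaches from about 0.4 to 0.925 m from the base axis. Payload 4.1 kg.
Tool frame: the origin (TCP) lies at the very end of the fingers, on their centre line; the grasp point (between the pads) lies 19 mm behind it; z points along the fingers, y is the line along which they close (so a half turn about z gives the same grasp; the last joint's range is limited). The gripper opens to 85 mm and grips with 20 to 120 N. Pads are 22 mm wide; open, the fingers measure 114 mm over their backs; the gripper's body (76 mm by 85 mm) begins 54 mm behind the grasp point. The pads swing forward as they close: fully open they stand 13 mm farther back than shut.
Start: joints at [1.246, 0.398, 0.045, 1.537, -0.019, 1.207, -0.051], TCP at [0.146, -0.634, 0.231] pointing down, gripper open.
Joint ranges: [-2.82, 2.82], [-0.49, 2.23], [-1.37, 1.46], [0, 2.46], [-1.36, 4.5], [0.23, 2], [-2.94, 2.94]. Speed limits (rad/s): [2.57, 2.57, 3.14, 3.14, 3.14, 3.14, 3.14].

## Interface

Orientations are given as a unit quaternion [x, y, z, w].
In Python, from workcell import state, camera, calibration, job_done gives the robot as it stands.
- The arm moves only by the shell command python3 -m creep 'ROWS' [FORCE]. ROWS is text: rows parted by semicolons, each of 7 numbers parted by spaces: the turn, a rotation vector about the tool's x, y, z in units of 5 degrees (1.0 is 5 degrees), then the shift along the tool's x, y, z in m, then the closure, from -1 (fully open) to 1 (shut). A call has 1 to 8 rows; each row shifts and turns the commanded pose from where the row before left it, along the tool's axes as they then stand; what a row does not reach is not made up. A row lasts 1/10 s, in which the tool goes at most 50 mm and 8.59 degrees, less where a joint would pass 70% of its speed; a pose out of reach is approached as far as the arm can. A call is refused whole if a number of a shift passes 0.05 or a number of a turn 1, either way. A call with a gripper value outside its range is refused whole. The fingers move at their own pace and stop on an object; FORCE is the grip in N (left out, the last holds). Time passes only in rows, so rows that do not move let the fingers close. It gives the time, the measured TCP pose, the force, the opening and the grip force at its end, in the units of the state.
- state(): the state, without advancing time (a new reading comes with each control period).
- camera(name): name is "side" or "top"; returns the picture (480x640x3 uint8, red, green, blue); there is no depth.
- calibration(name): a dict with "intrinsics" (3x3 intrinsics, pixels), "R" (3x3) and "t" (3): a world point X has camera coordinates R X + t. Camera axes: x right, y down, z forward; pixel columns grow to the right and rows downward; lengths in m; the calibration is good to about 2 mm. A picture is of the moment at which its call begins. calibration takes no time and is no camera call.
- job_done(): hands the job in; it is judged then, once.
The state is a dict: "time_s": time; "joints": joint angles; "qvel": joint speeds; "joint_torque": joint torques, N m; "position": TCP position; "tcp_rot": TCP orientation; "ft_force": force on the tool from outside, world axes, zero at the start; "moment": the same for the moment, N m; "finger_gap": finger opening in m; "grip_force": force on a finger pad.
Only numpy, scipy, OpenCV 4.12 (cv2) and the standard library are available. Lean on these libraries where they do the work, as an engineer would, in place of code of your own. Each camera call takes 0.05 s, during which the arm holds its last target. There are 200 camera calls.

## Working session

There is one attempt and no reset: what is moved stays moved. The work goes in short steps, Python scripts to look and compute and a shell command to move; the robot and the scene stay as the last step left them, time stands still between calls to the robot, and variables do not carry over. Pictures are saved under pics/ and viewed, at most 10 in all, crops included, and the job is handed in when it is done.

```bash
mkdir -p pics; ls; python3 - <<'E'
from workcell import state,camera,calibration
import cv2
for n in("top","side"):
    cv2.imwrite(f"pics/{n}0.png",camera(n)[:,:,::-1]); c=calibration(n); print(n,c)
s=state(); print(s)
E
```

```text
pics
top {'intrinsics': array([[481.97523702,   0.        , 306.05411494],
       [  0.        , 481.97523702, 237.24529697],
       [  0.        ,   0.        ,   1.        ]]), 'R': array([[-0.02137358, -0.99942803, -0.02620663],
       [-0.99113102,  0.02462037, -0.13058769],
       [ 0.13115821,  0.02318308, -0.99109034]]), 't': array([0.07675825, 0.47441482, 1.07105069])}
side {'intrinsics': array([[583.0461032 ,   0.        , 322.01222121],
       [  0.        , 583.0461032 , 234.72790267],
       [  0.        ,   0.        ,   1.        ]]), 'R': array([[-0.75685287, -0.65336107,  0.01711862],
       [-0.50165403,  0.56392797, -0.65599427],
       [ 0.41894745, -0.50507877, -0.75457172]]), 't': array([0.40073747, 0.26368618, 1.22475508])}
{'time_s': 0.1, 'joints': array([ 1.24599063,  0.39914809,  0.04503838,  1.53774919, -0.01871003,
        1.20689334, -0.05068242]), 'qvel': array([-0.0017931 , -0.0018411 , -0.00026039, -0.00271528, -0.00047374,
        0.00093229, -0.00081569]), 'joint_torque': array([ 4.12939306e-03, -4.76261795e+01,  1.37001682e+00, -2.54952157e+01,
        1.18905521e-02,  5.06923796e-03, -1.32705094e-05]), 'position': array([ 0.14542923, -0.63294184,  0.2303501 ]), 'tcp_rot': array([ 9.93625850e-01,  1.12724805e-01, -1.57309310e-04, -8.74133007e-04]), 'ft_force': array([ 0.46227581, -0.14601733,  0.37160912]), 'moment': array([ 0.00514097, -0.06536211, -0.00010405]), 'grip_force': 0.0, 'finger_gap': 0.08523481979220436}
```

View pics/top0.png

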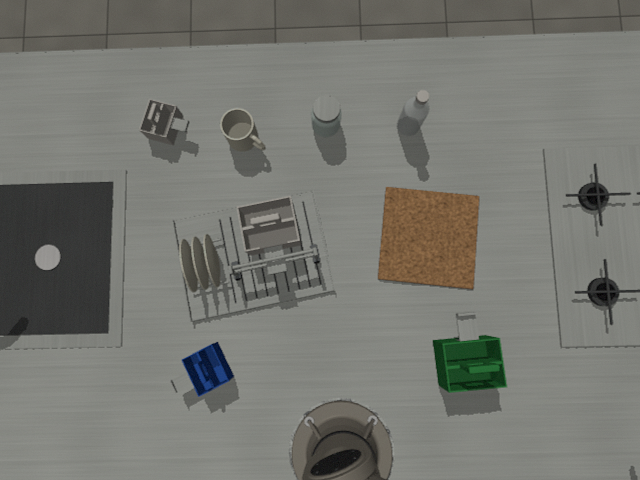

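View pics/side0.png

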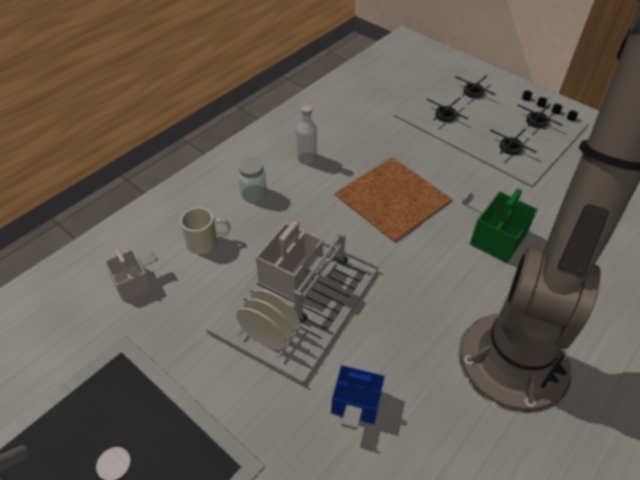

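The top view shows the white caddy in the rack, with its handle at about (265,218), the rail from (232,266) to (320,252) and the mat centred near (430,238). The side view has the handle at about (289,238) and the mat near (394,197). The small white caddy, the blue one and the green one are decoys. I'll zoom in on the caddy in both views.

```bash
python3 - <<'E'
import cv2,numpy as np
a=cv2.imread("pics/top0.png")[185:310,165:345]; b=cv2.imread("pics/side0.png")[210:340,200:390]
a=cv2.resize(a,(790,int(125*790/180)),interpolation=cv2.INTER_CUBIC)
b=cv2.resize(b,(790,int(130*790/190)),interpolation=cv2.INTER_CUBIC)
cv2.imwrite("pics/tc.png",a);cv2.imwrite("pics/sc.png",b)
E
```

```text
(no output)
```

View pics/tc.png

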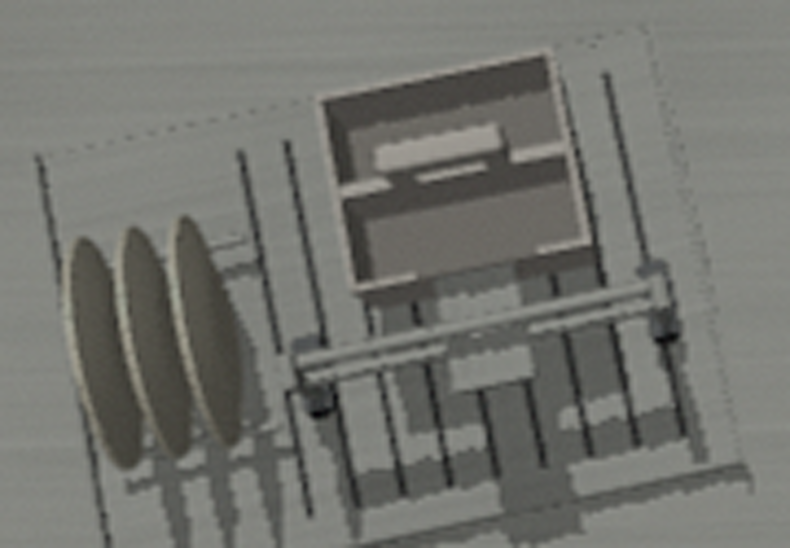

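View pics/sc.png

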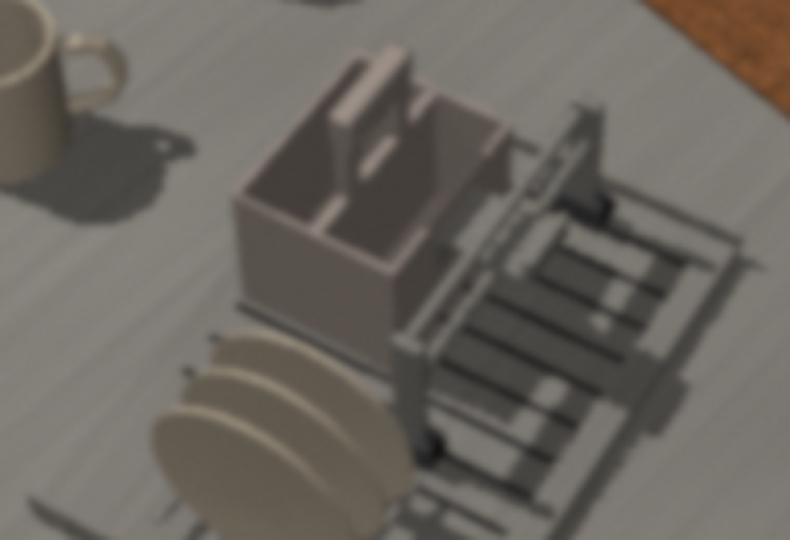

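The crops give the handle's top face at about (438,147) in the top crop and (370,84) in the side crop, and the rim corners are clear in both. Next I'll triangulate.

```bash
cat > h.py <<'E'
import numpy as np,cv2
from workcell import state,camera,calibration
C={n:calibration(n) for n in("top","side")}
def P(n): c=C[n]; return c["intrinsics"]@np.c_[c["R"],c["t"]]
def tri(a,b):
    X=cv2.triangulatePoints(P("top"),P("side"),np.float64(a).reshape(2,1),np.float64(b).reshape(2,1)).ravel();return X[:3]/X[3]
def tc(p):return (165+p[0]/4.389,185+p[1]/4.389)
def sc(p):return (200+p[0]/4.158,210+p[1]/4.158)
def proj(n,X): x=P(n)@np.r_[X,1];return x[:2]/x[2]
E
python3 - <<'E'
from h import *
np.set_printoptions(precision=4,suppress=True)
prs={'h+y':((376,158),(343,117)),'h-y':((500,136),(397,50)),'hc':((438,147),(370,84)),
'F+':((320,98),(237,198)),'F-':((550,50),(362,52)),'B-':((590,243),(510,130)),'B+':((355,290),(393,270))}
X={k:tri(tc(a),sc(b)) for k,(a,b) in prs.items()}
for k,v in X.items(): print(k,v)
print('rim c',np.mean([X[k] for k in('F+','F-','B-','B+')],0))
d=X['F+']+X['B+']-X['F-']-X['B-'];e=X['F+']+X['F-']-X['B+']-X['B-']
print('yaw',np.arctan2(-d[0],d[1]),np.arctan2(e[1],e[0]),np.linalg.norm(d)/2,np.linalg.norm(e)/2)
d=X['h+y']-X['h-y'];print(np.arctan2(-d[0],d[1]))
M=[((386,187),(336,195)),((480,196),(393,158)),((473,289),(451,200)),((378,280),(396,238))]
m=[tri(a,b) for a,b in M]
for q in m: print(q)
print('mat',np.mean(m,0))
for k,p in (('mug',((239,117),(199,215))),('jar',((326,105),(252,165))),('soap',((423,96),(307,110))),('uprR',((655,270),(588,105))),('uprL',((305,355),(410,340)))):
    print(k,tri(*p) if k[0]!='u' else tri(tc(p[0]),sc(p[1])))
from scipy.spatial.transform import Rotation as R
print(R.from_quat(state()['tcp_rot']).as_matrix())
E
```

```text
h+y [0.4936 0.1737 0.1633]
h-y [0.5057 0.118  0.1581]
hc [0.4998 0.146  0.1599]
F+ [0.5366 0.2112 0.0972]
F- [0.5558 0.0957 0.1021]
B- [0.4615 0.0788 0.0944]
B+ [0.4407 0.194  0.1018]
rim c [0.4987 0.1449 0.0989]
yaw 0.17175784827571783 0.17699584587257913 0.11705000512808086 0.09664906107831953
0.2128873625504666
[ 0.5937 -0.1279 -0.0014]
[ 0.5671 -0.3473 -0.0013]
[ 0.352  -0.314   0.0017]
[ 0.3753 -0.0957  0.0206]
mat [ 0.472  -0.2212  0.0049]
mug [0.7398 0.2063 0.0869]
jar [0.7583 0.011  0.0998]
soap [ 0.7485 -0.1883  0.1612]
uprR [0.4413 0.0441 0.102 ]
uprL [0.4084 0.2185 0.097 ]
[[ 0.9746  0.224  -0.0005]
 [ 0.224  -0.9746  0.0017]
 [-0.0001 -0.0018 -1.    ]]
```

Measured heights are the handle top at about 0.160 and the rim at about 0.099, a few mm under the expected 0.163 and 0.102. The caddy is at (0.499, 0.1455) with a yaw of 0.175, and the mat is at (0.472, -0.221). I'll swing over towards the caddy.

```bash
cat >> h.py <<'E'
from scipy.spatial.transform import Rotation as R
np.set_printoptions(precision=4,suppress=True)
def togo(p,yaw=None,tilt=0):
    """tool-frame shift and turn (units of 5deg) to TCP p, tool y along caddy x at yaw, tilt about caddy y"""
    s=state(); T=R.from_quat(s['tcp_rot']); print('t',s['time_s'],'pos',s['position'],'F',s['ft_force'],'M',s['moment'],'gap',s['finger_gap'],s['grip_force'])
    print('shift',T.inv().apply(np.array(p)-s['position']))
    if yaw is not None:
        cx=np.array([np.cos(yaw),np.sin(yaw),0]);z=np.array([0,0,-1.])
        Q=R.from_rotvec(np.r_[-np.sin(yaw),np.cos(yaw),0]*-np.radians(tilt))*R.from_matrix(np.c_[np.cross(cx,z),cx,z])
        print('turn5',np.degrees((T.inv()*Q).as_rotvec())/5)
E
python3 -m creep '0 0 -1 0.05 -0.01 0 -1;0 0 -1 0.05 -0.01 0 -1;0 0 -1 0.05 -0.01 0 -1;0 0 -1 0.05 -0.01 0 -1;0 0 -1 0.05 -0.01 0 -1;0 0 -1 0.05 -0.01 0 -1;0 0 -1 0.048 -0.01 0 -1;0 0 -1 0.048 -0.01 0 -1'
python3 -m creep '0 0 -1 0.045 -0.005 0 -1;0 0 -1 0.045 -0.005 0 -1;0 0 -1 0.045 0 0 -1;0 0 -1 0.045 0 0 -1;0 0 -1 0.045 0 0 -1;0 0 -1 0.045 0 0 -1;0 0 0 0 0 0 -1;0 0 0 0 0 0 -1'
python3 -c "
from h import *
togo([.4993,.1455,.22],.175)"
```

```text
time_s: 0.9
position: [0.4375, -0.3717, 0.2309]
tcp_rot: [0.894, 0.448, 0.0, -0.0]
ft_force: [1.0, -0.8, 0.0]
finger_gap: 0.0851
grip_force: 0.0
time_s: 1.7
position: [0.539, -0.1239, 0.231]
tcp_rot: [0.748, 0.663, -0.0, -0.0]
ft_force: [-0.0, -1.2, -0.0]
finger_gap: 0.0853
grip_force: 0.0
t 1.7 pos [ 0.539  -0.1239  0.231 ] F [-0.0475 -1.2392 -0.0212] M [-0.0981 -0.0215 -0.0264] gap 0.08525140572062428 0.0
shift [ 0.2627 -0.0718  0.011 ]
turn5 [-0.0086  0.0026 -3.3866]
```

```bash
python3 -m creep '0 0 0 0.0438 -0.012 0 -1;0 0 0 0.0438 -0.012 0 -1;0 0 0 0.0438 -0.012 0 -1;0 0 0 0.0438 -0.012 0 -1;0 0 0 0.0438 -0.012 0 -1;0 0 0 0.0438 -0.012 0 -1;0 0 -0.85 0 0 0 -1;0 0 -0.85 0 0 0 -1'
python3 -m creep '0 0 -0.85 0 0 0 -1;0 0 -0.84 0 0 0 -1;0 0 0 0 0 0 -1;0 0 0 0 0 0 -1'
python3 - <<'E'
from h import *
togo([.4993,.1455,.131],.175)
for n in("top","side"): cv2.imwrite(f"pics/{n}1.png",camera(n)[:,:,::-1])
a=cv2.imread("pics/top1.png")[140:310,165:345]; b=cv2.imread("pics/side1.png")[160:340,200:390]
o=np.hstack([cv2.resize(a,(400,378)),cv2.resize(b,(399,378))]);cv2.imwrite("pics/j1.png",o)
E
```

```text
time_s: 2.5
position: [0.4999, 0.1443, 0.2311]
tcp_rot: [0.697, 0.717, -0.0, 0.0]
ft_force: [0.5, -0.3, -0.2]
finger_gap: 0.0854
grip_force: 0.0
time_s: 2.9
position: [0.5003, 0.1429, 0.231]
tcp_rot: [0.645, 0.764, -0.0, 0.0]
ft_force: [0.2, -0.1, 0.3]
finger_gap: 0.0856
grip_force: 0.0
t 2.9 pos [0.5003 0.1429 0.231 ] F [ 0.227  -0.1287  0.3229] M [-0.0037  0.0079  0.0079] gap 0.08560099582938552 0.0
shift [ 0.0027 -0.0005  0.1   ]
turn5 [-0.0057  0.0072 -0.0765]
```

View pics/j1.png

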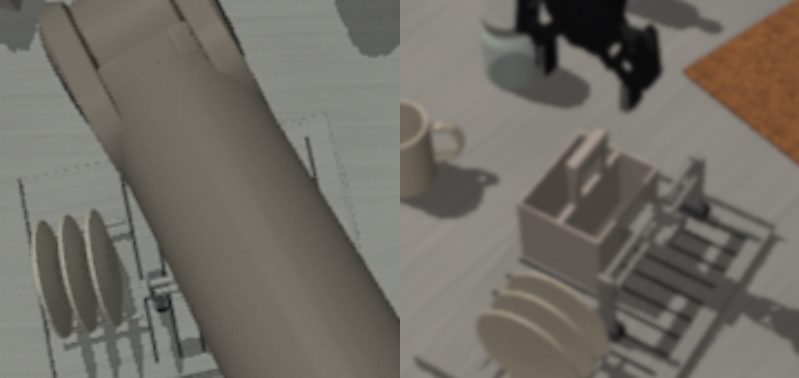

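The side view shows the open gripper straight above the handle, and the arm hides the caddy in the top view. I'll descend and close.

```bash
python3 -m creep '0 0 -0.08 0.0027 0 0.02 -1;0 0 0 0 0 0.02 -1;0 0 0 0 0 0.02 -1;0 0 0 0 0 0.02 -1;0 0 0 0 0 0.02 -1;0 0 0 0 0 0 -1;0 0 0 0 0 0 -1'
python3 -m creep '0 0 0 0 0 0 1;0 0 0 0 0 0 1;0 0 0 0 0 0 1;0 0 0 0 0 0 1;0 0 0 0 0 0 1;0 0 0 0 0 0 1' 60
python3 -m creep '0 0 0 0 0 0 1;0 0 0 0 0 0 1;0 0 0 0 0 0 1;0 0 0 0 0 0 1;0 0 0 0 0 0 1;0 0 0 0 0 0 1'
python3 -c "
from h import *
togo([.4993,.1455,.131],.175)"
```

```text
time_s: 3.7
position: [0.4996, 0.1471, 0.1315]
tcp_rot: [0.641, 0.767, -0.0, -0.0]
ft_force: [-0.4, -0.1, 0.9]
finger_gap: 0.0857
grip_force: 0.0
time_s: 4.3
position: [0.5, 0.1473, 0.1315]
tcp_rot: [0.641, 0.768, 0.001, 0.0]
ft_force: [1.9, 1.1, 0.4]
finger_gap: 0.0133
grip_force: 61.3
time_s: 4.9
position: [0.5, 0.1473, 0.1315]
tcp_rot: [0.641, 0.768, 0.0, 0.0]
ft_force: [1.7, 0.9, 0.6]
finger_gap: 0.0132
grip_force: 61.5
t 4.9 pos [0.5    0.1473 0.1315] F [1.6935 0.9266 0.6178] M [ 0.1012 -0.6664  0.0113] gap 0.013236635527814155 61.46359920501709
shift [-0.0017 -0.001   0.0005]
turn5 [ 0.0132 -0.0004  0.0538]
```

The handle is gripped, with a 13.2 mm gap and 61 N. I'll lift 3 mm, read the baseline force, then feel upwards in small guarded steps.

```bash
cat > g.py <<'E'
# guard: 'base' stores the force baseline; otherwise print the change in the tool frame, exit 1 if above limit
import sys; from h import *
s=state();T=R.from_quat(s['tcp_rot'])
f=np.array(s['ft_force']);m=np.array(s['moment'])
if sys.argv[1]=='base': np.save('b.npy',np.r_[f,m,s['position']]);print('base',f,m,s['position']);sys.exit()
b=np.load('b.npy');d=f-b[:3];print('dF',T.inv().apply(d),'dM',T.inv().apply(m-b[3:6]),'moved',T.inv().apply(s['position']-b[6:]))
sys.exit(int(np.linalg.norm(d)>float(sys.argv[1])))
E
python3 -m creep '0 0 0 0 0 -0.001 1;0 0 0 0 0 -0.001 1;0 0 0 0 0 -0.001 1;0 0 0 0 0 0 1;0 0 0 0 0 0 1;0 0 0 0 0 0 1'>/dev/null; python3 g.py base
python3 -m creep '0 0 0 0 0 0 1;0 0 0 0 0 0 1'>/dev/null; python3 g.py 2.5
python3 -m creep '0 0 0 0 0 -0.0005 1;0 0 0 0 0 0 1'>/dev/null; python3 g.py 2.5 &&
python3 -m creep '0 0 0 0 0 -0.0005 1;0 0 0 0 0 0 1'>/dev/null; python3 g.py 2.5 &&
python3 -m creep '0 0 0 0 0 -0.0005 1;0 0 0 0 0 0 1'>/dev/null; python3 g.py 2.5 
```

```text
base [ 0.4258  0.5317 -4.5275] [ 0.0057 -0.0286  0.0485] [0.4992 0.1471 0.1341]
dF [-0.1784 -0.9518 -0.7353] dM [0.0454 0.0238 0.0787] moved [ 0.      0.0002 -0.0001]
dF [-0.3346 -0.5636  0.4695] dM [0.0113 0.0381 0.0627] moved [ 0.      0.0003 -0.0007]
dF [-0.3301 -0.8198  0.1444] dM [0.0081 0.0366 0.0782] moved [ 0.      0.0003 -0.0013]
dF [ 0.1844 -0.2977  0.5807] dM [ 0.003  -0.0122  0.0176] moved [ 0.      0.0003 -0.0017]
```

```bash

python3 -m creep '0 0 0 0 0 -0.0005 1;0 0 0 0 0 0 1'>/dev/null; python3 g.py 2.5 &&
python3 -m creep '0 0 0 0 0 -0.0005 1;0 0 0 0 0 0 1'>/dev/null; python3 g.py 2.5 &&
python3 -m creep '0 0 0 0 0 -0.0005 1;0 0 0 0 0 0 1'>/dev/null; python3 g.py 2.5 &&
python3 -m creep '0 0 0 0 0 -0.0005 1;0 0 0 0 0 0 1'>/dev/null; python3 g.py 2.5 &&
python3 -m creep '0 0 0 0 0 -0.0005 1;0 0 0 0 0 0 1'>/dev/null; python3 g.py 2.5 &&
python3 -m creep '0 0 0 0 0 -0.0005 1;0 0 0 0 0 0 1'>/dev/null; python3 g.py 2.5 &&
python3 -m creep '0 0 0 0 0 -0.0005 1;0 0 0 0 0 0 1'>/dev/null; python3 g.py 2.5 &&
python3 -m creep '0 0 0 0 0 -0.0005 1;0 0 0 0 0 0 1'>/dev/null; python3 g.py 2.5
```

```text
dF [-0.2709 -0.523  -0.3972] dM [ 0.0221 -0.0281 -0.0011] moved [-0.      0.0003 -0.0022]
dF [-1.0561 -0.5369 -0.0554] dM [-0.0013  0.0312  0.0709] moved [ 0.      0.0003 -0.0028]
dF [-0.3818 -2.0222 -0.0861] dM [ 0.0501 -0.0277  0.0368] moved [ 0.      0.0003 -0.0032]
dF [ 0.0748 -0.843  -0.1992] dM [0.0213 0.0274 0.0565] moved [ 0.      0.0003 -0.0038]
dF [-0.3923 -0.5626  0.317 ] dM [-0.0037 -0.0204  0.012 ] moved [ 0.      0.0003 -0.0042]
dF [ 0.4072 -0.0637  0.2278] dM [0.0398 0.0096 0.0211] moved [ 0.      0.0003 -0.0047]
dF [ 0.4331 -0.2708  1.746 ] dM [-0.1332  0.0426  0.0329] moved [ 0.      0.0001 -0.0049]
dF [-0.1367 -0.5187  4.9141] dM [-0.3837  0.1014  0.0365] moved [-0.     -0.     -0.0052]
```

The arm met the lip wire at a TCP z of about 0.1389, after 7.4 mm of lift. The moment puts the wire at caddy x of about -79, so the leg should touch after about 20 mm of draw. I'll back down 2.5 mm and draw +x with the guard on.

```bash

python3 -m creep '0 0 0 0 0 0.001 1;0 0 0 0 0 0.0015 1;0 0 0 0 0 0 1;0 0 0 0 0 0 1'>/dev/null; python3 g.py 2.5
python3 -m creep '0 0 0 0 0.0015 0 1;0 0 0 0 0.0015 0 1;0 0 0 0 0 0 1'>/dev/null; python3 g.py 3 &&
python3 -m creep '0 0 0 0 0.0015 0 1;0 0 0 0 0.0015 0 1;0 0 0 0 0 0 1'>/dev/null; python3 g.py 3 &&
python3 -m creep '0 0 0 0 0.001 0 1;0 0 0 0 0.001 0 1;0 0 0 0 0 0 1'>/dev/null; python3 g.py 3 &&
python3 -m creep '0 0 0 0 0.001 0 1;0 0 0 0 0 0 1'>/dev/null; python3 g.py 3 &&
python3 -m creep '0 0 0 0 0.001 0 1;0 0 0 0 0 0 1'>/dev/null; python3 g.py 3 &&
python3 -m creep '0 0 0 0 0.001 0 1;0 0 0 0 0 0 1'>/dev/null; python3 g.py 3 &&
python3 -m creep '0 0 0 0 0.001 0 1;0 0 0 0 0 0 1'>/dev/null; python3 g.py 3 &&
python3 -m creep '0 0 0 0 0.001 0 1;0 0 0 0 0 0 1'>/dev/null; python3 g.py 3
```

```text
dF [-0.4186 -0.9555 -0.5459] dM [0.0371 0.0136 0.0896] moved [ 0.0001  0.0004 -0.0034]
dF [-1.1196 -0.4965  0.0302] dM [ 0.07   -0.012   0.0877] moved [ 0.0001  0.0037 -0.0033]
dF [ 0.3127 -0.745  -0.1916] dM [-0.0208  0.0431 -0.0048] moved [ 0.      0.0066 -0.0032]
dF [-0.0638  0.0131  0.4947] dM [-0.0565 -0.0213  0.0022] moved [ 0.0001  0.0084 -0.0032]
dF [-0.613  -1.3847 -1.1524] dM [ 0.0592 -0.0151  0.0516] moved [-0.      0.0094 -0.0032]
dF [-0.8533 -0.3661  0.1446] dM [-0.0011  0.0096  0.0476] moved [ 0.0001  0.0105 -0.0032]
dF [ 0.3477 -0.0751  0.4813] dM [0.0135 0.0703 0.071 ] moved [ 0.      0.0114 -0.0032]
dF [-0.0358 -0.3322  1.1474] dM [-0.0123 -0.0087  0.0077] moved [ 0.      0.0124 -0.0032]
dF [ 0.054  -0.4962 -0.1243] dM [-0.0093 -0.0051  0.0437] moved [ 0.      0.0134 -0.0032]
```

```bash

python3 -m creep '0 0 0 0 0.001 0 1;0 0 0 0 0 0 1'>/dev/null; python3 g.py 3 &&
python3 -m creep '0 0 0 0 0.001 0 1;0 0 0 0 0 0 1'>/dev/null; python3 g.py 3 &&
python3 -m creep '0 0 0 0 0.001 0 1;0 0 0 0 0 0 1'>/dev/null; python3 g.py 3 &&
python3 -m creep '0 0 0 0 0.0007 0 1;0 0 0 0 0 0 1'>/dev/null; python3 g.py 3 &&
python3 -m creep '0 0 0 0 0.0007 0 1;0 0 0 0 0 0 1'>/dev/null; python3 g.py 3 &&
python3 -m creep '0 0 0 0 0.0007 0 1;0 0 0 0 0 0 1'>/dev/null; python3 g.py 3 &&
python3 -m creep '0 0 0 0 0.0007 0 1;0 0 0 0 0 0 1'>/dev/null; python3 g.py 3 &&
python3 -m creep '0 0 0 0 0.0007 0 1;0 0 0 0 0 0 1'>/dev/null; python3 g.py 3 &&
python3 -m creep '0 0 0 0 0.0007 0 1;0 0 0 0 0 0 1'>/dev/null; python3 g.py 3 &&
python3 -m creep '0 0 0 0 0.0007 0 1;0 0 0 0 0 0 1'>/dev/null; python3 g.py 3 &&
python3 -m creep '0 0 0 0 0.0007 0 1;0 0 0 0 0 0 1'>/dev/null; python3 g.py 3 &&
python3 -m creep '0 0 0 0 0.0007 0 1;0 0 0 0 0 0 1'>/dev/null; python3 g.py 3
```

```text
dF [-1.073   0.1041 -0.2321] dM [0.0262 0.0197 0.0955] moved [ 0.      0.0144 -0.0032]
dF [-0.2998 -0.9964 -0.185 ] dM [-0.0028 -0.0432  0.0631] moved [ 0.      0.0154 -0.0032]
dF [-1.0234 -0.0982 -0.1249] dM [ 0.039  -0.0121  0.0259] moved [-0.      0.0164 -0.0032]
dF [-0.6718  0.011  -0.2894] dM [ 0.007  -0.042   0.0197] moved [ 0.      0.0171 -0.0032]
dF [-0.1097 -0.7822  0.3808] dM [-0.0094  0.002   0.0451] moved [-0.      0.0178 -0.0032]
dF [ 0.0986 -1.2182  0.2857] dM [ 0.0157 -0.0077  0.0735] moved [-0.      0.0185 -0.0032]
dF [ 0.3328 -0.5707 -0.6079] dM [0.0151 0.0156 0.0677] moved [ 0.      0.0192 -0.0032]
dF [-0.0751 -0.584   0.5445] dM [0.012  0.065  0.1037] moved [ 0.      0.0199 -0.0032]
dF [-0.8444 -0.23   -0.1442] dM [0.0611 0.026  0.0788] moved [ 0.      0.0206 -0.0032]
dF [-0.3082 -0.4331  0.7298] dM [-0.0295  0.0255  0.0237] moved [ 0.      0.0213 -0.0032]
dF [-0.127  -0.5422  0.3454] dM [-0.0573 -0.0289  0.0082] moved [ 0.      0.022  -0.0032]
dF [-0.4817 -0.623  -0.1192] dM [ 0.0232 -0.0231  0.1613] moved [ 0.      0.0227 -0.0032]
```

```bash

python3 -m creep '0 0 0 0 0.0007 0 1;0 0 0 0 0 0 1'>/dev/null; python3 g.py 3 &&
python3 -m creep '0 0 0 0 0.0007 0 1;0 0 0 0 0 0 1'>/dev/null; python3 g.py 3 &&
python3 -m creep '0 0 0 0 0.0007 0 1;0 0 0 0 0 0 1'>/dev/null; python3 g.py 3 &&
python3 -m creep '0 0 0 0 0.0007 0 1;0 0 0 0 0 0 1'>/dev/null; python3 g.py 3 &&
python3 -m creep '0 0 0 0 0.0007 0 1;0 0 0 0 0 0 1'>/dev/null; python3 g.py 3 &&
python3 -m creep '0 0 0 0 0.0007 0 1;0 0 0 0 0 0 1'>/dev/null; python3 g.py 3 &&
python3 -m creep '0 0 0 0 0.0007 0 1;0 0 0 0 0 0 1'>/dev/null; python3 g.py 3 &&
python3 -m creep '0 0 0 0 0.0007 0 1;0 0 0 0 0 0 1'>/dev/null; python3 g.py 3 &&
python3 -m creep '0 0 0 0 0.0007 0 1;0 0 0 0 0 0 1'>/dev/null; python3 g.py 3 &&
python3 -m creep '0 0 0 0 0.0007 0 1;0 0 0 0 0 0 1'>/dev/null; python3 g.py 3 &&
python3 -m creep '0 0 0 0 0.0007 0 1;0 0 0 0 0 0 1'>/dev/null; python3 g.py 3 &&
python3 -m creep '0 0 0 0 0.0007 0 1;0 0 0 0 0 0 1'>/dev/null; python3 g.py 3; python3 -c "
from h import *;s=state();print(s['time_s'],s['position'])"
```

```text
dF [-0.5757 -0.1933 -0.4243] dM [ 0.0268  0.0162 -0.0123] moved [ 0.      0.0234 -0.0032]
dF [-0.3524 -1.4542  0.1137] dM [0.1982 0.0349 0.0508] moved [ 0.      0.0236 -0.003 ]
dF [-1.259  -2.1987 -0.3625] dM [0.6212 0.0698 0.0156] moved [ 0.      0.0238 -0.0029]
dF [ 0.5711 -4.3955  0.1391] dM [ 1.0916  0.1011 -0.0057] moved [ 0.      0.024  -0.0027]
dF [ 0.5711 -4.3955  0.1391] dM [ 1.0916  0.1011 -0.0057] moved [ 0.      0.024  -0.0027]
dF [ 0.5711 -4.3955  0.1391] dM [ 1.0916  0.1011 -0.0057] moved [ 0.      0.024  -0.0027]
dF [ 0.5711 -4.3955  0.1391] dM [ 1.0916  0.1011 -0.0057] moved [ 0.      0.024  -0.0027]
dF [ 0.5711 -4.3955  0.1391] dM [ 1.0916  0.1011 -0.0057] moved [ 0.      0.024  -0.0027]
dF [ 0.5711 -4.3955  0.1391] dM [ 1.0916  0.1011 -0.0057] moved [ 0.      0.024  -0.0027]
dF [ 0.5711 -4.3955  0.1391] dM [ 1.0916  0.1011 -0.0057] moved [ 0.      0.024  -0.0027]
dF [ 0.5711 -4.3955  0.1391] dM [ 1.0916  0.1011 -0.0057] moved [ 0.      0.024  -0.0027]
dF [ 0.5711 -4.3955  0.1391] dM [ 1.0916  0.1011 -0.0057] moved [ 0.      0.024  -0.0027]
13.4 [0.5228 0.1514 0.1367]
```

The leg met the wire at 23.4 mm of draw, so the wire is now located in both axes. I'll write a helper that holds the lip wire at a chosen point in the caddy frame for a given tilt, back off 3.5 mm and start tilting by 1° per row.

```bash
cat > piv.py <<'E'
# remaining tool-frame move to bring the lip wire to caddy coords (X,Z) mm at a given tilt; also report where it is now
from h import *
import sys
X,Z,th=map(float,sys.argv[1:4])
b=np.load('b.npy'); s=state(); T=R.from_quat(s['tcp_rot']); yaw=0.1797
cx=np.array([np.cos(yaw),np.sin(yaw),0]); cy=np.array([-np.sin(yaw),np.cos(yaw),0]); ez=np.array([0,0,1.])
L=b[6:]+cx*(.0234-.099); L[2]=0.1014
def fr(t): t=np.radians(t); return cx*np.cos(t)+ez*np.sin(t), -cx*np.sin(t)+ez*np.cos(t)
Tm=T.as_matrix(); now=Tm.T@(L-s['position'])*1000
print('t',s['time_s'],'lip now X',now[1],'Z',119.5-now[2],'lat',now[0],'tilt',np.degrees(np.arctan2(Tm[2,1],Tm[:,1]@cx)),'yaw',np.arctan2(Tm[1,1],Tm[0,1]))
u,v=fr(th); p=L-u*X/1000-v*(Z-119.5)/1000; p=p+cy*((s['position']-p)@cy)
print('togo shift mm',Tm.T@(p-s['position'])*1000, 'turn5', (th-np.degrees(np.arctan2(Tm[2,1],Tm[:,1]@cx)))/-5,'dF',T.inv().apply(s['ft_force']-b[:3]),'gap',s['finger_gap'])
E
python3 -m creep '0 0 0 0 -0.0015 0 1;0 0 0 0 -0.002 0.0002 1;0 0 0 0 0 0 1;0 0 0 0 0 0 1'>/dev/null; python3 g.py 3; python3 piv.py -97.56 84 0
python3 -m creep '-0.2 0 0 0 -0.0006 -0.0017 1;-0.2 0 0 0 -0.0006 -0.0017 1;-0.2 0 0 0 -0.0006 -0.0017 1;-0.2 0 0 0 -0.0006 -0.0017 1;-0.2 0 0 0 -0.0006 -0.0017 1;0 0 0 0 0 0 1;0 0 0 0 0 0 1'>/dev/null; python3 piv.py -97.56 84 5
```

```text
dF [ 0.5074 -1.1905  0.0172] dM [ 0.0113 -0.0114  0.0371] moved [-0.      0.0229 -0.0034]
t 13.8 lip now X -98.56664602268302 Z 83.55338262472503 lat 0.003536519597886266 tilt 0.1354959545564486 yaw 0.1794125894447177
togo shift mm [-0.0003 -0.923   0.6774] turn5 0.027099190911289723 dF [ 0.5074 -1.1905  0.0172] gap 0.01333918902751866
t 14.5 lip now X -97.57231111576279 Z 83.71170454139653 lat 0.09496956309719676 tilt 5.015201054462251 yaw 0.17960439213163365
togo shift mm [ 0.0001 -0.0029  0.3142] turn5 0.0030402108924501904 dF [-0.43   -0.4699  0.9677] gap 0.012740570513675659
```

```bash
python3 -m creep '-0.2 0 0 0 -0.0006 -0.0016 1;-0.2 0 0 0 -0.0006 -0.0016 1;-0.2 0 0 0 -0.0006 -0.0016 1;-0.2 0 0 0 -0.0006 -0.0017 1;-0.2 0 0 0 -0.0006 -0.0017 1;0 0 0 0 0 0 1;0 0 0 0 0 0 1'>/dev/null; python3 piv.py -97.56 84 10; python3 g.py 4 &&
python3 -m creep '-0.2 0 0 0 -0.0006 -0.0017 1;-0.2 0 0 0 -0.0006 -0.0017 1;-0.2 0 0 0 -0.0006 -0.0017 1;-0.2 0 0 0 -0.0006 -0.0017 1;-0.2 0 0 0 -0.0006 -0.0017 1;0 0 0 0 0 0 1;0 0 0 0 0 0 1'>/dev/null; python3 piv.py -97.56 84 15
```

```text
t 15.2 lip now X -97.76606418734376 Z 84.0163533275769 lat 0.07611465036800791 tilt 10.014197365808394 yaw 0.1795992174200597
togo shift mm [-0.     -0.1973  0.0078] turn5 0.002839473161678896 dF [-1.3507 -0.6399 -0.2783] gap 0.013047759949136529
dF [-1.3507 -0.6399 -0.2783] dM [0.4283 0.0374 0.0498] moved [-0.0001  0.0176 -0.0164]
t 15.9 lip now X -97.91838944361515 Z 84.04816259496903 lat 0.0718267312038867 tilt 15.012978112269979 yaw 0.1796615807373791
togo shift mm [-0.     -0.3503 -0.026 ] turn5 0.002595622453995716 dF [-0.4663 -0.8665 -0.7384] gap 0.013429561069814243
```

```bash
python3 -m creep '-0.2 0 0 0 -0.0007 -0.0017 1;-0.2 0 0 0 -0.0007 -0.0017 1;-0.2 0 0 0 -0.0007 -0.0017 1;-0.2 0 0 0 -0.0007 -0.0017 1;-0.2 0 0 0 -0.0007 -0.0017 1;0 0 0 0 0 0 1;0 0 0 0 0 0 1'>/dev/null; python3 piv.py -97.56 84 20; python3 g.py 4 &&
python3 -m creep '-0.2 0 0 0 -0.0007 -0.0017 1;-0.2 0 0 0 -0.0007 -0.0017 1;-0.2 0 0 0 -0.0007 -0.0017 1;-0.2 0 0 0 -0.0007 -0.0017 1;-0.2 0 0 0 -0.0007 -0.0017 1;0 0 0 0 0 0 1;0 0 0 0 0 0 1;0 0 0 0 0 0 1'>/dev/null; python3 piv.py -97.56 84 25;python3 g.py 4
```

```text
t 16.6 lip now X -97.59172673566984 Z 84.0494493539944 lat 0.060562628382004643 tilt 20.01266931694599 yaw 0.17968864340971163
togo shift mm [-0.     -0.0239 -0.0279] turn5 0.002533863389197677 dF [-1.2596  0.0104  0.2909] gap 0.013385815109494336
dF [-1.2596  0.0104  0.2909] dM [ 0.8578 -0.0257  0.0661] moved [-0.0001  0.0154 -0.0306]
t 17.4 lip now X -97.61874930721804 Z 84.11543229701337 lat -0.0587102699259393 tilt 25.020702308553382 yaw 0.17952430106077105
togo shift mm [-0.     -0.0459 -0.0802] turn5 0.004140461710676391 dF [-0.06   -1.2014 -1.1293] gap 0.013143433324002701
dF [-0.06   -1.2014 -1.1293] dM [ 1.0122 -0.0026  0.0757] moved [ 0.      0.0153 -0.0377]
```

At 25° there is no contact. I'll slide the leg out along its own length, guarded.

```bash
python3 -m creep '0 0 0 0 0 0.001 1;0 0 0 0 0 0.001 1;0 0 0 0 0 0 1'>/dev/null; python3 g.py 3 &&
python3 -m creep '0 0 0 0 0 0.001 1;0 0 0 0 0 0.001 1;0 0 0 0 0 0 1'>/dev/null; python3 g.py 3 &&
python3 -m creep '0 0 0 0 0 0.001 1;0 0 0 0 0 0.001 1;0 0 0 0 0 0 1'>/dev/null; python3 g.py 3 &&
python3 -m creep '0 0 0 0 0 0.001 1;0 0 0 0 0 0.001 1;0 0 0 0 0 0 1'>/dev/null; python3 g.py 3 &&
python3 -m creep '0 0 0 0 0 0.001 1;0 0 0 0 0 0.001 1;0 0 0 0 0 0 1'>/dev/null; python3 g.py 3 &&
python3 -m creep '0 0 0 0 0 0.001 1;0 0 0 0 0 0.001 1;0 0 0 0 0 0 1'>/dev/null; python3 g.py 3 &&
python3 -m creep '0 0 0 0 0 0.001 1;0 0 0 0 0 0.001 1;0 0 0 0 0 0 1'>/dev/null; python3 g.py 3 &&
python3 -m creep '0 0 0 0 0 0.001 1;0 0 0 0 0 0.001 1;0 0 0 0 0 0 1'>/dev/null; python3 g.py 3 &&
python3 -m creep '0 0 0 0 0 0.001 1;0 0 0 0 0 0.001 1;0 0 0 0 0 0 1'>/dev/null; python3 g.py 3; python3 piv.py -97.56 102 25
```

```text
dF [-0.4689 -0.5096  0.5995] dM [ 1.0541 -0.0357  0.0505] moved [ 0.      0.0149 -0.0355]
dF [-1.1801 -0.5514  0.3304] dM [ 1.0469 -0.0185  0.036 ] moved [ 0.      0.0148 -0.0335]
dF [ 0.1066 -1.2008  0.3482] dM [1.0397 0.0507 0.0392] moved [ 0.      0.0148 -0.0316]
dF [-0.8221 -0.4544 -0.3788] dM [1.0491 0.0027 0.0885] moved [-0.      0.0148 -0.0296]
dF [-0.5976 -0.3376 -0.2609] dM [ 1.067  -0.0225  0.1132] moved [-0.      0.0148 -0.0276]
dF [ 0.1293 -0.9946 -1.0206] dM [ 1.0797 -0.0473  0.014 ] moved [-0.      0.0148 -0.0256]
dF [-0.0375 -0.5704 -0.6012] dM [ 1.0446 -0.0166  0.0425] moved [-0.      0.0148 -0.0236]
dF [-1.3375 -0.4578 -0.3903] dM [1.0071 0.0243 0.0255] moved [ 0.      0.0148 -0.0216]
dF [-0.9424 -0.9729  0.2971] dM [ 1.0215 -0.0178 -0.0017] moved [ 0.      0.0148 -0.0196]
t 20.1 lip now X -97.15377776386065 Z 102.22848872392414 lat -0.014973013288638565 tilt 24.981943835754937 yaw 0.1797448618536092
togo shift mm [-0.      0.4007 -0.2592] turn5 -0.00361123284901268 dF [-0.9424 -0.9729  0.2971] gap 0.013210764705579841
```

The hook is fully below the lip wire. I'll draw it away along the tool's y and refine the mat centre using its known top plane.

```bash
python3 -m creep '0 0 0 0 0.003 0 1;0 0 0 0 0.004 0 1;0 0 0 0 0.005 0 1;0 0 0 0 0.005 0 1;0 0 0 0 0.005 0 1;0 0 0 0 0.005 0 1;0 0 0 0 0 0 1'>/dev/null; python3 g.py 3 &&
python3 -m creep '0 0 0 0 0.006 0 1;0 0 0 0 0.006 0 1;0 0 0 0 0.006 0 1;0 0 0 0 0 0 1'>/dev/null; python3 g.py 3; python3 piv.py -142 102 25
python3 - <<'E'
from h import *
def pl(n,p,z=.008):
    c=C[n];d=c["R"].T@np.linalg.inv(c["intrinsics"])@np.r_[p,1];o=-c["R"].T@c["t"];return o+d*(z-o[2])/d[2]
for n,m in (('top',None),('side',None)):
    im=cv2.imread(f"pics/{n}0.png");h=cv2.cvtColor(im,cv2.COLOR_BGR2HSV)
    k=cv2.inRange(h,(5,110,60),(22,255,255));
    if n=='side': k[:150]=0;k[245:]=0
    k=cv2.morphologyEx(k,cv2.MORPH_OPEN,np.ones((3,3)))
    c=max(cv2.findContours(k,0,2)[0],key=cv2.contourArea)
    q=cv2.approxPolyDP(c,8,True)[:,0]
    w=np.array([pl(n,a.astype(float)) for a in q]);print(n,q.tolist(),w.mean(0),np.linalg.norm(w-np.roll(w,1,0),axis=1))
E
```

```text
dF [-0.7273 -0.7198 -0.0394] dM [ 1.0366 -0.0321  0.0652] moved [ 0.0002  0.0434 -0.0198]
dF [-0.4857 -1.0878 -0.4664] dM [ 1.0566 -0.0381  0.0898] moved [ 0.0003  0.0618 -0.0198]
t 21.2 lip now X -144.08947007216491 Z 102.19948222528329 lat -0.3208317785445136 tilt 25.119337342255413 yaw 0.17914012384220257
togo shift mm [-0.0011 -2.0535  0.0965] turn5 0.02386746845108263 dF [-0.4857 -1.0878 -0.4664] gap 0.013175874534340413
top [[386, 188], [378, 278], [472, 288], [478, 196]] [ 0.4729 -0.2179  0.008 ] [0.2153 0.2132 0.215  0.2158]
side [[0, 226], [125, 150], [0, 150]] [1.2228 0.338  0.008 ] [0.2994 0.377  0.3441]
```

```bash
python3 -m creep '0 0 0 0 0.0042 -0.0091 1;0 0 0 0 0.008 -0.018 1;0 0 0 0 0.008 -0.018 1;0 0 0 0 0.008 -0.018 1;0 0 0 0 0.008 -0.018 1;0 0 0 0 0.008 -0.018 1;0 0 0 0 0.008 -0.018 1;0 0 0 0 0.004 -0.009 1'
python3 -m creep '0.5 0 0 0 0 0 1;0.8 0 0 0 0 0 1;0.8 0 0 0 0 0 1;0.8 0 0 0 0 0 1;0.8 0 0 0 0 0 1;0.8 0 0 0 0 0 1;0.5 0 0 0 0 0 1;0 0 0 0 0 0 1'
python3 - <<'E'
from h import *
togo([.4727,-.2195,.30],.1797)
o=np.hstack([cv2.resize(camera(n)[:,:,::-1],(400,300),interpolation=cv2.INTER_AREA) for n in("top","side")]);cv2.imwrite("pics/j2.png",o)
E
```

```text
time_s: 22.0
position: [0.5427, 0.1554, 0.3173]
tcp_rot: [0.625, 0.749, 0.167, 0.14]
ft_force: [-0.3, 0.4, -4.8]
finger_gap: 0.013
grip_force: 60.7
time_s: 22.8
position: [0.5437, 0.1549, 0.3142]
tcp_rot: [0.641, 0.767, 0.0, -0.0]
ft_force: [0.3, -0.1, -4.5]
finger_gap: 0.0129
grip_force: 60.7
t 22.8 pos [0.5437 0.1549 0.3142] F [ 0.3281 -0.0537 -4.5203] M [-0.0313  0.01    0.0127] gap 0.01293920534929496 60.6730842590332
shift [-0.3558 -0.1366  0.0138]
turn5 [-0.0006 -0.0129 -0.0072]
```

View pics/j2.png

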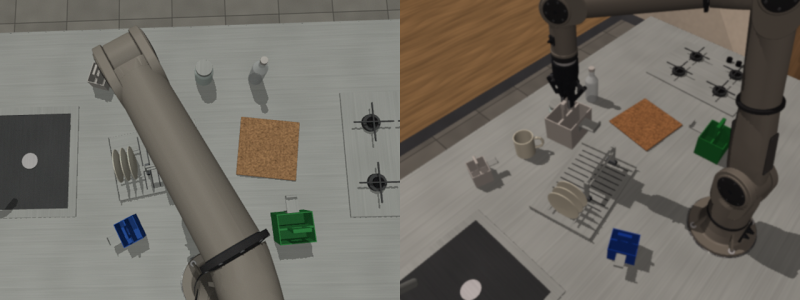

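The caddy hangs upright and clear of the rack. I'll carry it over the mat.

```bash
python3 -m creep '0 0 0 -0.01 -0.0038 0 1;0 0 0 -0.02 -0.0077 0 1;0 0 0 -0.025 -0.0096 0 1;0 0 0 -0.025 -0.0096 0 1;0 0 0 -0.025 -0.0096 0 1;0 0 0 -0.025 -0.0096 0 1;0 0 0 -0.025 -0.0096 0 1;0 0 0 -0.025 -0.0096 0 1' >/dev/null
python3 -m creep '0 0 0 -0.025 -0.0096 0 1;0 0 0 -0.025 -0.0096 0 1;0 0 0 -0.025 -0.0096 0 1;0 0 0 -0.025 -0.0096 0 1;0 0 0 -0.025 -0.0096 0 1;0 0 0 -0.025 -0.0096 0 1;0 0 0 -0.02 -0.0077 0 1;0 0 0 -0.006 -0.0023 0 1'
python3 -m creep '0 0 0 0 0 0.01 1;0 0 0 0 0 0.02 1;0 0 0 0 0 0.02 1;0 0 0 0 0 0.02 1;0 0 0 0 0 0.02 1;0 0 0 0 0 0.02 1;0 0 0 0 0 0.01 1;0 0 0 0 0 0 1' >/dev/null
python3 -m creep '0 0 0 0 0 0.02 1;0 0 0 0 0 0.015 1;0 0 0 0 0 0.005 1;0 0 0 0 0 0 1;0 0 0 0 0 0 1' >/dev/null
python3 -c "
from h import *
togo([.4727,-.2195,.1275],.1797)
o=np.hstack([cv2.resize(camera('top')[110:350,280:600,::-1],(400,300)),cv2.resize(camera('side')[60:330,240:600,::-1],(400,300))]);cv2.imwrite('pics/j3.png',o)"
```

```text
time_s: 24.5
position: [0.4691, -0.2235, 0.3155]
tcp_rot: [0.643, 0.766, -0.001, 0.001]
ft_force: [0.8, 0.0, -4.7]
finger_gap: 0.0131
grip_force: 60.6
t 25.8 pos [ 0.4722 -0.2199  0.1565] F [ 0.071  -0.1876 -5.1545] M [-0.0191 -0.0396  0.0234] gap 0.013439271472716825 60.67835211753845
shift [0.0003 0.0005 0.029 ]
turn5 [0.0223 0.0145 0.0019]
```

View pics/j3.png

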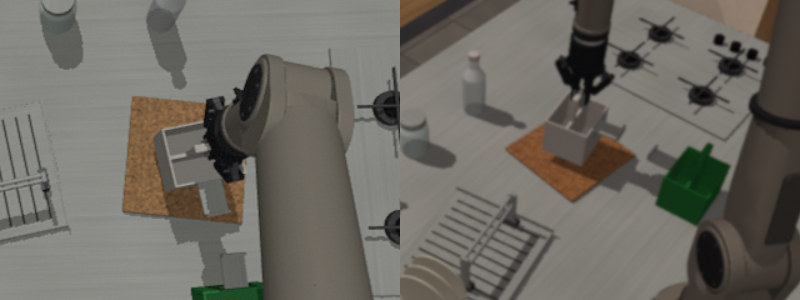

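Both views show the caddy over the middle of the mat, upright and about 29 mm up. I'll lower it gently to contact.

```bash
python3 -m creep '0 0 0 0.0003 0.0005 0.01 1;0 0 0 0 0 0.008 1;0 0 0 0 0 0.005 1;0 0 0 0 0 0.003 1;0 0 0 0 0 0.001 1;0 0 0 0 0 0 1;0 0 0 0 0 0 1'>/dev/null; python3 g.py 2
python3 -m creep '0 0 0 0 0 0.0007 1;0 0 0 0 0 0 1'>/dev/null; python3 g.py 2 &&
python3 -m creep '0 0 0 0 0 0.0007 1;0 0 0 0 0 0 1'>/dev/null; python3 g.py 2 &&
python3 -m creep '0 0 0 0 0 0.0005 1;0 0 0 0 0 0 1'>/dev/null; python3 g.py 2 &&
python3 -m creep '0 0 0 0 0 0.0005 1;0 0 0 0 0 0 1'>/dev/null; python3 g.py 2 &&
python3 -m creep '0 0 0 0 0 0.0005 1;0 0 0 0 0 0 1'>/dev/null; python3 g.py 2 &&
python3 -m creep '0 0 0 0 0 0.0005 1;0 0 0 0 0 0 1'>/dev/null; python3 g.py 2
python3 -c "
from h import *
togo([.4727,-.2195,.1275],.1797)"
```

```text
dF [-0.7783  0.2497  0.4048] dM [-0.0148  0.012   0.0643] moved [-0.3558 -0.0923  0.0056]
dF [-0.0346 -0.1146  0.1873] dM [-0.0076  0.037   0.0629] moved [-0.3558 -0.0925  0.0064]
dF [ 0.6381 -0.1468 -1.8141] dM [0.1373 0.0379 0.0865] moved [-0.3558 -0.0922  0.0068]
dF [ 1.1416 -1.6752 -7.2718] dM [0.4436 0.2626 0.0652] moved [-0.3558 -0.092   0.007 ]
dF [ 1.1416 -1.6752 -7.2718] dM [0.4436 0.2626 0.0652] moved [-0.3558 -0.092   0.007 ]
dF [ 1.1416 -1.6752 -7.2718] dM [0.4436 0.2626 0.0652] moved [-0.3558 -0.092   0.007 ]
dF [ 1.1416 -1.6752 -7.2718] dM [0.4436 0.2626 0.0652] moved [-0.3558 -0.092   0.007 ]
t 27.2 pos [ 0.4723 -0.2194  0.1273] F [-1.4346  1.3596  2.7417] M [ 0.1847  0.4547 -0.0168] gap 0.01305762430773725 61.68330788612366
shift [-0.0002  0.0003 -0.0002]
turn5 [0.0112 0.009  0.0016]
```

It is resting on the mat, with its weight unloaded. I'll relax, open and retreat straight up.

```bash
python3 -m creep '0 0 0 0 0 -0.0004 1;0 0 0 0 0 0 1;0 0 0 0 0 0 0.5;0 0 0 0 0 0 0;0 0 0 0 0 0 -0.5;0 0 0 0 0 0 -1;0 0 0 0 0 0 -1;0 0 0 0 0 0 -1'
python3 -m creep '0 0 0 0 0 0 -1;0 0 0 0 0 0 -1;0 0 0 0 0 -0.005 -1;0 0 0 0 0 -0.015 -1;0 0 0 0 0 -0.03 -1;0 0 0 0 0 -0.03 -1;0 0 0 0 0 -0.03 -1;0 0 0 0 0 -0.03 -1'
python3 -m creep '0 0 0 -0.04 0 -0.02 -1;0 0 0 -0.04 0 0 -1;0 0 0 -0.04 0 0 -1;0 0 0 -0.04 0 0 -1;0 0 0 -0.04 0 0 -1;0 0 0 -0.03 0 0 -1;0 0 0 0 0 0 -1;0 0 0 0 0 0 -1'
python3 -c "
from h import *
o=np.hstack([cv2.resize(camera(n)[:,:,::-1],(400,300),interpolation=cv2.INTER_AREA) for n in('top','side')]);cv2.imwrite('pics/j4.png',o)"
```

```text
time_s: 28.0
position: [0.4717, -0.2194, 0.1268]
tcp_rot: [0.641, 0.768, -0.0, 0.0]
ft_force: [0.3, -0.5, 0.2]
finger_gap: 0.0855
grip_force: 0.0
time_s: 28.8
position: [0.4716, -0.2192, 0.2685]
tcp_rot: [0.641, 0.768, -0.0, 0.0]
ft_force: [-0.3, -0.4, -0.3]
finger_gap: 0.0853
grip_force: 0.0
time_s: 29.6
position: [0.5126, -0.4457, 0.2865]
tcp_rot: [0.641, 0.767, 0.0, -0.0]
ft_force: [-0.7, 1.0, -0.5]
finger_gap: 0.0851
grip_force: 0.0
```

View pics/j4.png

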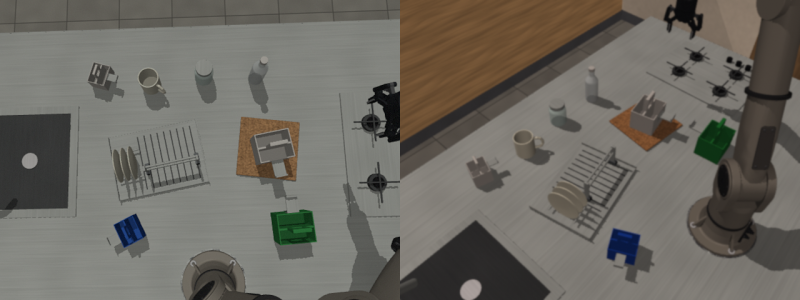

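The caddy stands upright in the middle of the mat at about (272,147) in the left half of the picture. The mug, jar and soap bottle are where they were.

```bash
python3 -c "
from workcell import job_done
print(job_done())"
```

```text
the job is handed in; nothing more can be done
None
```

The caddy is off the rack and standing upright in the middle of the cork mat, released and handed in at about 30 s; the highest wire-contact force I read was about 5 N, and the mug, jar and soap bottle were not touched.

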